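# Prove a power unit dead, then hold its cover at the balance point

## Task

The cover of this bench power unit has lost its stay and must be held up for the repair. With the cover still shut, prove the unit dead: take the orange tester pen from the black tool block, touch its tip on top of the red terminal and then of the blue one, and stand the pen back down in its hole, let go. Then take the cover by its handle, ease it up without flinging it or letting it fall either way, and finish while still gripping the handle and holding the cover still at its balance point, a little past upright, where its weight pulls neither way; leave everything else on the bench alone.

Things in the scene. Friction and masses are not known exactly. Their poses are not given: they have to be found in the camera images.
- tester_pen: Loose orange tester pen, 155 mm long, 45 g, upright, tip down, in a hole of the tool block. Origin: on its axis, underside of its black flange (30 mm wide, 4 mm thick), which rests on the block; +z up the pen. Above the flange a round 18 mm grip up to 82 mm above the origin, then a cap up to 90 mm; below, a 14 mm barrel 36 mm long, tapering over 16 mm to a 5 mm wide steel tip.
- pen_tip (a point): The end of the pen's steel tip, 65 mm below the pen's origin on its axis.
- tool_block: Black tool block, fixed, 140 x 50 x 70 mm high. Origin: centre of its underside; x along its length. The pen's hole, right through, 20 mm wide, is at x = -45 mm. Two screwdrivers stand in it and belong to it: red handle (22 mm wide) at x = +8, top 76 mm above the block, yellow at x = +48, top 66 mm above. Fingers have room beside the pen across the block (along its y).
- pen_seat (a point): Centre of the mouth of the pen's hole, on the block's top face, 70 mm above the bench; the pen's origin lies here when the pen stands home.
- unit: Grey steel power unit with a blue cover, fixed: 220 mm deep (x), 216 mm wide (y). Origin: centre of its underside; its front faces its -x. In front is a ledge 55 mm high, 60 mm deep, with three terminals (red, green, blue, in an order that varies) 55 mm apart along y, 83 mm in front of the origin. Behind it the case, under the cover, whose top is 100 mm above the bench when shut.
- post_red: Red terminal on the ledge: a red plastic insulator (36 mm wide foot, 28 mm collar) under a flat brass top of 15 mm diameter, 12 mm tall. Origin: centre of the flat brass top, 85 mm above the bench and 30 mm above the ledge. Rigid.
- post_blue: Blue terminal, the same in blue. Origin: centre of its flat brass top, 85 mm above the bench. (The green terminal is earth and is not tested.)
- cover (a joint): Angle of the blue cover on its rear hinge, rad: 0 shut, growing as its front edge swings up and away from the unit's front; back stop at 2.15. With fan and handle it weighs about 0.6 kg (varies), turns almost without friction and, let go, falls shut or over backwards. It balances (centre of mass straight above the hinge) at 1.69 rad, 7 degrees past upright.
- hinge (a point): Middle of the cover's hinge axis, which runs level along the unit's y: 98 mm behind the unit's origin (+x) and 106 mm above the bench.
- cover_handle: Round steel bar, 12 mm thick, 100 mm long, parallel to the hinge, on two stems 88 mm apart, 35 mm off the cover's top face, 24 mm from its front edge. Origin: middle of the bar; y along it, z away from the cover; it turns with the cover. Shut: 126 mm in front of the hinge axis, 29 mm above it. The bar can turn between fingers that close across it, so they may point down all the way.
- bin_blue: Bystander: loose blue picking bin with brass fittings, 150 x 100 x 70 mm. Origin: centre of its underside.
- pliers: Bystander: red-handled pliers lying flat, 155 mm long. Origin: near their middle, on the bench.
- cutters: Bystander: blue-handled cutters lying flat, 155 mm long. Origin: near their middle, on the bench.
- screwdriver: Bystander: yellow screwdriver lying flat, 180 mm long. Origin: near its middle, on the bench.
- handset: Bystander: opened black handset shell with its circuit board, 55 x 160 x 22 mm. Origin: centre of its underside.
- solder_reel: Bystander: grey reel standing on its flange, 64 mm diameter, 48 mm high. Origin: centre of its underside.
- multimeter: Bystander: yellow multimeter lying flat, 170 x 85 x 36 mm. Origin: centre of its underside.
Mind the look-alikes: they are no part of the job. Several things have the shape of the tester_pen; the one meant has the colours described above.

How it is judged:
By the outcome, as a careful person would: the job done as asked, in the order asked, and still so for the second after the job is handed in, while the arm keeps its last pose, push and grip.
It also fails if it takes over 72 s, if anything falls off the work surface, if the arm or the gripper's body presses on something with over 40 N, if the wrist force passes 120 N, or if a joint passes its speed limit or range.

## Robot

A 6-joint arm with a two-finger parallel gripper is mounted at the origin on the work surface. World frame = base frame: x ahead of the robot, y to its left, z up, the work surface at z = 0. Lengths are in m, angles in rad, forces in N, time in s.
With the tool pointing down it reaches from about 0.25 to 0.775 m from the base axis. Payload 4 kg.
Tool frame: the origin (TCP) lies on the centre line of the jaws, within the pads' length; the fingertips stand 17 mm ahead of it and the grasp point (between the pads) lies 2 mm behind it; z points along the fingers, y is the line along which they close (so a half turn about z gives the same grasp; the last joint's range is limited). The gripper opens to 94 mm and grips with 3 to 60 N. Pads are 16 mm wide; open, the fingers measure 119 mm over their backs; the gripper's body (75 mm by 177 mm) begins 78 mm behind the grasp point.
Start: joints at [1.03, 0.087, 1.371, -0, 1.684, -0.103], TCP at [0.233, 0.498, 0.195] pointing down, gripper open.
Joint ranges: [-3.1, 3.1], [-0.76, 2.03], [0.27, 2.55], [-1.08, 4.22], [0.17, 2.65], [-2.57, 2.57]. Speed limits (rad/s): [2.79, 2.79, 3.14, 3.14, 3.14, 3.14].

## Interface

Orientations are given as [roll, pitch, yaw] about the fixed x, y, z axes, in that order (R = Rz(yaw) Ry(pitch) Rx(roll)).
In Python, from bench import robot gives the robot as it stands.
- The arm moves only by the tool servo_tool, never from a script. Its argument "plan" is a list of rows, each a list of 7 numbers: the shift along the tool's x, y, z normalised to -1 to 1, where 1 is 0.1 m, then the turn, a rotation vector about the tool's x, y, z normalised to -1 to 1, where 1 is pi/2 rad, then the finger opening in mm, from 0 to 94. In form: [[x, y, z, ax, ay, az, gripper], ...]. A call has 1 to 12 rows; each row is the pose to reach, as a shift and turn from the pose commanded when the call began, along the tool's axes at that moment; what a row does not reach only later rows make up. A row lasts 1/12 s, in which the tool goes at most 41.7 mm and 7.16 degrees, less where a joint would pass 70% of its speed; a pose out of reach is approached as far as the arm can. A call with a number of a shift or a turn outside -1 to 1 is refused whole. A call with a gripper value outside its range is refused whole. The fingers move at their own pace and stop on an object; the grip force is fixed at half the most. Time passes only in rows, so rows that repeat a pose let the fingers close. It gives the time, the measured TCP pose, the force, the opening and the grip force at its end, in the units of the state.
- robot.get_obs(): the state, without advancing time (a new reading comes with each control period).
- robot.snapshot(name): name is "scene" or "top" or "wrist"; returns the picture (384x512x3 uint8, red, green, blue); there is no depth.
- robot.camera_params(name): a dict with "camera_matrix" (3x3 intrinsics, pixels), "rvec" (rotation vector, rad) and "tvec" (3), from world to camera coordinates, as OpenCV has them; the wrist camera has in their place "tool_from_camera" (4x4, takes a point from camera to tool coordinates, whose origin is the TCP and whose axes are the flange's). Camera axes: x right, y down, z forward; pixel columns grow to the right and rows downward; lengths in m; the calibration is good to about 2 mm. A picture is of the moment at which its call begins: read the wrist's pose just before it. camera_params takes no time and is no camera call.
- robot.close_job(): hands the job in; it is judged then, once.
Trained networks look in the newest picture that a camera, given by its name, has taken for a name from the list of things; names that differ only in an ending like _2 or _b are one class to them, and where a whole thing is asked for, a point or a joint stands for the part that bears it (a point fixed in the world has none). Each returns a list of dicts, best first, with "conf" (0 to 1); they miss things now and then, are a little off and sometimes report something else, mostly with a low value. They report only what shows in the picture. A call takes as long as a camera call. They do not tell look-alikes from the thing itself.
- robot.find_in(thing, camera): "extent" ([centre column, centre row, width, height] in pixels, round what is visible of it).
The state is a dict: "time": time; "joint_positions": joint angles; "qvel": joint speeds; "joint_torque": joint torques, N m; "tool_pos": TCP position; "ee_rot": TCP orientation; "wrist_force": force on the tool from outside, world axes, zero at the start; "wrist_torque": the same for the moment, N m; "width": finger opening in m; "finger_force": force on a finger pad.
Only numpy, scipy, OpenCV 4.12 (cv2) and the standard library are available. Lean on these libraries where they do the work, as an engineer would, in place of code of your own. Each camera call takes 0.05 s, during which the arm holds its last target. There are 200 camera calls.

## Working session

There is one attempt and no reset: what is moved stays moved. The work goes in short steps, Python scripts to look and compute and a tool call to move; the robot and the scene stay as the last step left them, time stands still between calls to the robot, and variables do not carry over. Pictures are saved under pics/ and viewed, at most 10 in all, crops included, and the job is handed in when it is done.

Besides the shell and the picture viewer there is one more tool, called after "Emit:" as a command line: name --pt "numbers of a row" for each row, then --argument value for the rest. servo_tool: Moves the arm, as the interface text tells. Scaled input: -1 to 1 covers 0.1 m each way for a shift and pi/2 rad each way for a turn. Its arguments: {"type":"object","properties":{"plan":{"type":"array","items":{"type":"array","items":{"type":"number"}}}},"required":["plan"]}

```bash
mkdir -p pics; ls
cat > h.py <<'E'
import numpy as np, cv2
from bench import robot
from scipy.spatial.transform import Rotation as Ro
def save(n,im,s=1,box=None):
    im=im[...,::-1]
    if box: im=im[box[1]:box[3],box[0]:box[2]]
    cv2.imwrite('pics/'+n+'.png',cv2.resize(im,None,fx=s,fy=s,interpolation=cv2.INTER_CUBIC))
def cam(n):
    p=robot.camera_params(n);K=np.array(p['camera_matrix'])
    return K,np.array(p['rvec'],float).ravel(),np.array(p['tvec'],float).ravel()
def ray(n,px,z):
    K,r,t=cam(n);R=cv2.Rodrigues(r)[0];d=R.T@np.linalg.inv(K)@np.array([*px,1]);c=-R.T@t
    return c+d*(z-c[2])/d[2]
def proj(n,P):
    K,r,t=cam(n);return cv2.projectPoints(np.array(P,float).reshape(-1,3),r,t,K,None)[0].reshape(-1,2)
E
python3 - <<'E'
from h import *
a=robot.snapshot('top');b=robot.snapshot('scene')
save('top',a,1.5);save('scene',b,1.5)
for c in('top','scene'):
    K,r,t=cam(c);print(c,K.round(1).tolist(),(-cv2.Rodrigues(r)[0].T@t).round(3))
    for n in('tester_pen','tool_block','unit','post_red','post_blue','cover_handle'):
        print(n,[(np.round(d['extent'],1).tolist(),round(d['conf'],2)) for d in robot.find_in(n,c)][:5])
print(robot.get_obs())
E
```

```text
pics
top [[353.2, 0.0, 252.9], [0.0, 353.2, 189.0], [0.0, 0.0, 1.0]] [ 0.47  -0.014  1.125]
tester_pen [([313.5, 201.6, 13.7, 7.9], 0.66), ([337.0, 248.9, 16.3, 11.8], 0.61), ([253.8, 226.0, 14.3, 12.4], 0.5), ([342.8, 217.9, 19.3, 12.9], 0.46)]
tool_block [([344.7, 203.4, 34.8, 52.4], 0.83)]
unit [([241.7, 195.0, 84.2, 81.8], 0.59)]
post_red [([95.4, 239.4, 55.6, 37.1], 0.58), ([238.6, 221.6, 9.1, 14.1], 0.44)]
post_blue [([240.9, 195.2, 83.5, 76.8], 0.22)]
cover_handle [([240.2, 202.6, 32.9, 8.8], 0.59)]
scene [[467.3, 0.0, 260.2], [0.0, 467.3, 190.4], [0.0, 0.0, 1.0]] [1.449 0.576 0.934]
tester_pen [([218.6, 172.2, 10.4, 32.9], 0.74), ([207.6, 150.1, 9.6, 23.9], 0.59), ([228.4, 145.9, 6.0, 33.8], 0.5)]
tool_block [([193.6, 172.9, 39.2, 46.7], 0.81)]
unit [([275.2, 216.5, 100.3, 83.8], 0.79)]
post_red []
post_blue []
cover_handle [([279.3, 187.4, 26.6, 27.3], 0.64)]
{'time': 0.7, 'joint_positions': array([ 1.02991934e+00,  8.71605353e-02,  1.37066380e+00,  2.92522681e-05,
        1.68358854e+00, -1.03138049e-01]), 'qvel': array([-0.00123377,  0.00078992,  0.00130081,  0.00038182, -0.00037282,
       -0.00074773]), 'joint_torque': array([ 4.12833670e-04, -3.39906371e+01, -3.02518666e+01,  7.18661305e-02,
        2.35143153e-02, -1.68791615e-05]), 'tool_pos': array([0.233174  , 0.49816788, 0.19474586]), 'ee_rot': array([ 3.14141083e+00, -1.04018128e-05,  2.70385701e+00]), 'wrist_force': array([-0.79690109, -0.39289641,  0.66713699]), 'wrist_torque': array([-0.02150054,  0.02078445,  0.04814404]), 'finger_force': 0.0, 'width': 0.09382759598679852}
```

View pics/top.png

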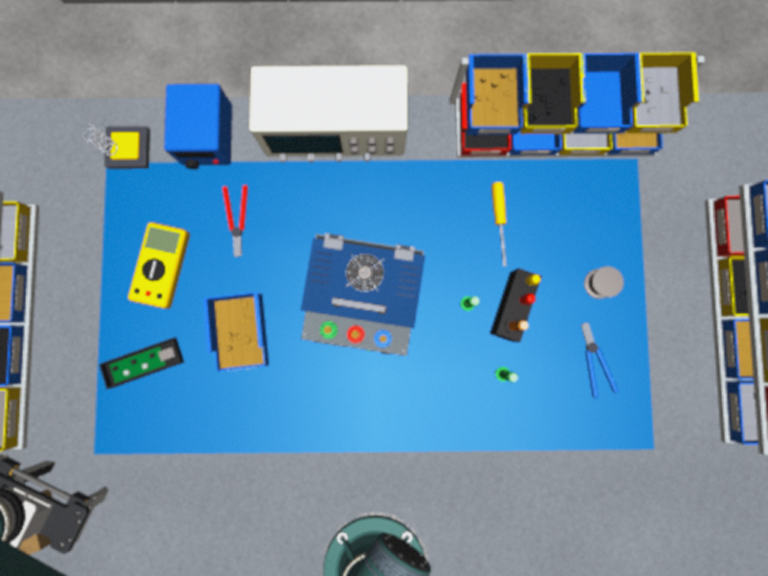

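View pics/scene.png

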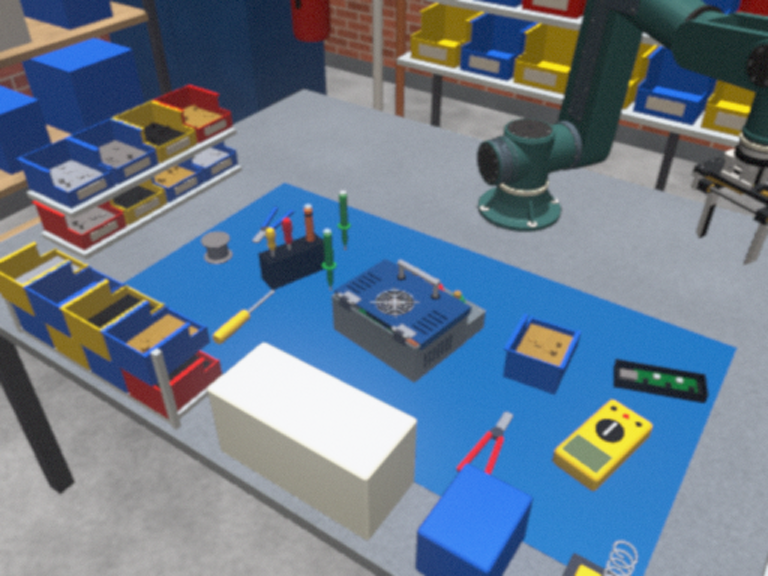

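The top view (1.5x px) shows the unit at (362,295), with its terminals green (328,329), red (355,334) and blue (383,338). The black block is at (516,305).

Pen candidates:
- Orange-topped pen in the block at (522,325). It fits: orange, and standing in the block's -x hole.
- Green pen at (470,303), standing on the bench: a look-alike.
- Green pen at (507,376), standing on the bench: a look-alike.

I'll get rough positions and an enlarged crop.

Run:
```python
from h import *
f=lambda n,u,v,z:print(n,ray('top',(u/1.5,v/1.5),z).round(3))
f('red',355,334,.085);f('blue',383,338,.085);f('green',328,329,.085)
f('handle',359,305,.135);f('pen top',522,325,.16);f('red sd',530,299,.146);f('yel',534,280,.136)
f('g1',476,300,.12);f('g2',513,377,.12)
print(np.array(robot.camera_params('wrist')['tool_from_camera']).round(3).tolist(),np.array(robot.camera_params('wrist')['camera_matrix']).tolist())
a=robot.snapshot('top');b=robot.snapshot('scene')
A=cv2.resize(a[160:270,290:400],(400,400),interpolation=cv2.INTER_CUBIC);B=cv2.resize(b[110:220,150:260],(400,400),interpolation=cv2.INTER_CUBIC)
save('crop1',np.hstack([A,B]))
```

```text
red [0.471 0.035 0.085]
blue [ 0.463 -0.02   0.085]
green [0.481 0.087 0.085]
handle [0.525 0.025 0.135]
pen top [ 0.485 -0.272  0.16 ]
red sd [ 0.533 -0.292  0.146]
yel [ 0.569 -0.304  0.136]
g1 [ 0.534 -0.197  0.12 ]
g2 [ 0.389 -0.263  0.12 ]
[[0.001, -0.971, -0.239, 0.07], [1.0, 0.001, -0.0, 0.001], [0.001, -0.239, 0.971, -0.19], [0.0, 0.0, 0.0, 1.0]] [[277.17070074083136, 0.0, 253.90491390638692], [0.0, 277.17070074083136, 190.59955992133774], [0.0, 0.0, 1.0]]
```

View pics/crop1.png

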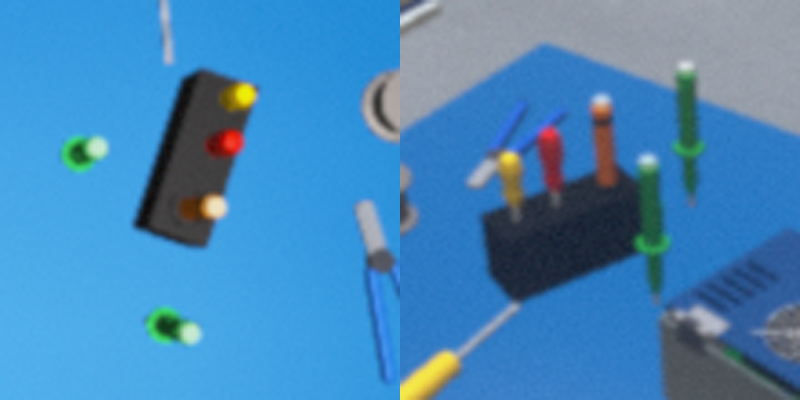

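The crop confirms the target: the orange pen with the pale cap in the block's near hole. The green pens at crop (85,150) and (175,325) are look-alikes standing on the bench. I'll move to look at the unit with the wrist camera.

Emit:
servo_tool --pt "-0.35 -0.27 -0.35 0 0 0.0 94" --pt "-0.7 -0.55 -0.7 0 0 0.0 94" --pt "-1 -0.8 -1 0 0 0 94"

```text
time: 1.05
tool_pos: [0.2769, 0.409, 0.2719]
ee_rot: [-3.14, -0.0, 2.705]
wrist_force: [1.4, -0.6, 0.2]
width: 0.0937
finger_force: 0.0
```

Emit:
servo_tool --pt "-0.35 -0.27 0 0 0 0.0 80" --pt "-0.7 -0.55 0 0 0 0.0 70" --pt "-1 -0.8 0 0 0 0 60"

```text
time: 1.3
tool_pos: [0.333, 0.2966, 0.2727]
ee_rot: [3.14, 0.001, 2.705]
wrist_force: [1.0, 0.6, -0.3]
width: 0.0773
finger_force: 0.0
```

Emit:
servo_tool --pt "-0.35 -0.27 0 0 0 0.0 60" --pt "-0.7 -0.55 0 0 0 0.0 60" --pt "-1 -0.8 0 0 0 0 60"

```text
time: 1.55
tool_pos: [0.3881, 0.1841, 0.2721]
ee_rot: [3.141, 0.001, 2.704]
wrist_force: [1.0, 0.4, 0.6]
width: 0.0606
finger_force: 0.0
```

Emit:
servo_tool --pt "-0.35 -0.27 0 0 0 0.0 60" --pt "-0.7 -0.55 0 0 0 0.0 60" --pt "-1 -0.8 0 0 0 0 60" --pt "-1 -0.8 0 0 0 0 60" --pt "-1 -0.8 0 0 0 0 60" --pt "-1 -0.8 0 0 0 0 60"

```text
time: 2.05
tool_pos: [0.4442, 0.0713, 0.2717]
ee_rot: [3.141, -0.001, 2.703]
wrist_force: [0.1, -0.2, 0.3]
width: 0.0602
finger_force: 0.0
```

```bash
cat >> h.py <<'E'
def wpose(o):
    T=np.eye(4);T[:3,:3]=Ro.from_euler('xyz',o['ee_rot']).as_matrix();T[:3,3]=o['tool_pos'];return T
def wcam(T): # world<-cam
    return T@np.array(robot.camera_params('wrist')['tool_from_camera'])
def wray(W,px,z):
    K=np.array(robot.camera_params('wrist')['camera_matrix']);d=W[:3,:3]@np.linalg.inv(K)@np.array([*px,1]);c=W[:3,3]
    return c+d*(z-c[2])/d[2]
def wproj(W,P):
    K=np.array(robot.camera_params('wrist')['camera_matrix']);P=np.array(P,float).reshape(-1,3)
    c=(P-W[:3,3])@W[:3,:3];c=c@K.T;return c[:,:2]/c[:,2:]
E
python3 - <<'E'
from h import *
o=robot.get_obs();W=wcam(wpose(o));a=robot.snapshot('wrist');np.save('w1.npy',a);np.save('W1.npy',W);save('w1',a,1.5)
print(o['time'],o['tool_pos'],o['ee_rot'],o['joint_positions'])
for n in('tester_pen','tool_block','post_red','post_blue','cover_handle'):
    print(n,[(np.round(d['extent'],1).tolist(),round(d['conf'],2)) for d in robot.find_in(n,'wrist')][:5])
E
```

```text
2.05 [0.44415925 0.07129922 0.27173498] [ 3.14096275e+00 -7.01610005e-04  2.70312187e+00] [ 3.23005804e-02 -1.39033343e-01  1.44053394e+00  9.12588198e-04
  1.84043153e+00 -1.09978180e+00]
tester_pen [([239.7, 196.6, 28.8, 28.7], 0.69), ([46.0, 232.6, 56.9, 33.0], 0.66), ([247.4, 249.7, 79.4, 36.3], 0.48)]
tool_block []
post_red [([238.2, 196.3, 23.2, 21.6], 0.77)]
post_blue [([427.1, 231.4, 28.9, 39.3], 0.57), ([494.1, 166.0, 35.8, 109.0], 0.48)]
cover_handle [([247.1, 250.0, 77.2, 39.0], 0.89)]
```

View pics/w1.png

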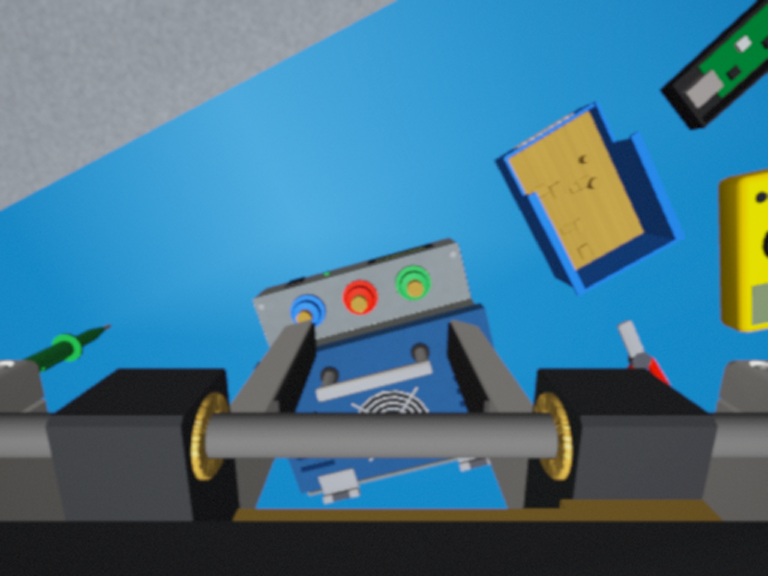

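The wrist view (1.5x px) shows brass tops at red (359,305), green (415,289) and blue (304,316), the last partly behind a finger. The handle bar runs from (318,396) to (432,367). I'll segment these and fit the unit's pose.

Run:
```python
from h import *
a=np.load('w1.npy');W=np.load('W1.npy')
h=cv2.cvtColor(a,cv2.COLOR_RGB2HSV)
def blob(box,cond):
    x0,y0,x1,y1=box;m=cond(h[y0:y1,x0:x1].astype(int)).astype(np.uint8)
    n,l,s,c=cv2.connectedComponentsWithStats(m);i=1+np.argmax(s[1:,4]);return c[i]+[x0,y0],s[i].tolist()
br=lambda q:(q[...,0]>12)&(q[...,0]<32)&(q[...,1]>110)&(q[...,2]>100)
pts={}
for n,b in dict(red=(228,190,252,216),green=(264,180,290,204),blue=(192,200,216,218)).items():
    c,s=blob(b,br);pts[n]=c;print(n,c.round(1),s,wray(W,c,.085).round(4))
bar=lambda q:(q[...,1]<60)&(q[...,2]>120)
c,s=blob((205,236,295,272),bar);print('bar',c,s)
for e in((212,264),(288,245)):print(wray(W,e,.139).round(4))
print('barmid',wray(W,c,.1395).round(4))
```

```text
red [238.9 202.1] [6, 7, 11, 11, 92] [0.4714 0.0364 0.085 ]
green [276.3 191.8] [8, 7, 10, 10, 79] [0.48   0.0904 0.085 ]
blue [202.5 210.6] [7, 8, 8, 7, 41] [ 0.4608 -0.0161  0.085 ]
bar [248.78393352 253.48753463] [6, 4, 77, 28, 722]
[ 0.5183 -0.0214  0.139 ]
[0.5354 0.0773 0.139 ]
barmid [0.5247 0.0277 0.1395]
```

Emit:
servo_tool --pt "-0.22 -0.33 0 0 0 0 60" --pt "-0.45 -0.65 0 0 0 0 60" --pt "-0.7 -0.98 0 0 0 0 60"

```text
time: 2.6
tool_pos: [0.4662, -0.047, 0.2722]
ee_rot: [3.141, 0.001, 2.709]
wrist_force: [0.7, 0.1, -0.1]
width: 0.06
finger_force: 0.0
```

Emit:
servo_tool --pt "-0.22 -0.33 0 0 0 0 60" --pt "-0.45 -0.65 0 0 0 0 60" --pt "-0.7 -0.98 0 0 0 0 60"

```text
time: 2.85
tool_pos: [0.4882, -0.1666, 0.2721]
ee_rot: [3.141, 0.001, 2.706]
wrist_force: [0.5, 0.0, 0.3]
width: 0.06
finger_force: 0.0
```

Emit:
servo_tool --pt "-0.22 -0.33 0 0 0 0 60" --pt "-0.45 -0.65 0 0 0 0 60" --pt "-0.7 -0.98 0 0 0 0 60" --pt "-0.7 -0.98 0 0 0 0 60" --pt "-0.7 -0.98 0 0 0 0 60" --pt "-0.7 -0.98 0 0 0 0 60"

```text
time: 3.35
tool_pos: [0.5101, -0.2833, 0.2715]
ee_rot: [3.141, -0.001, 2.705]
wrist_force: [0.1, -0.5, 0.2]
width: 0.0602
finger_force: 0.0
```

Run:
```python
from h import *
o=robot.get_obs();W=wcam(wpose(o));a=robot.snapshot('wrist');np.save('w2.npy',a);np.save('W2.npy',W);save('w2',a,1.5)
print(o['time'],o['tool_pos'],o['ee_rot'],o['joint_positions'])
for n in('tester_pen','tool_block'):
    print(n,[(np.round(d['extent'],1).tolist(),round(d['conf'],2)) for d in robot.find_in(n,'wrist')][:5])
P=[.485,-.272,.07];print(wproj(W,[P,[.485,-.272,.16]]))
```

```text
3.35 [ 0.51009314 -0.28334876  0.27149452] [ 3.14076304e+00 -8.32536755e-04  2.70463590e+00] [-6.04619005e-01  1.62399202e-01  1.13647688e+00  7.05137155e-04
  1.84367581e+00 -1.73826852e+00]
tester_pen [([249.8, 159.3, 18.9, 25.2], 0.83), ([232.3, 81.0, 25.2, 31.1], 0.72), ([327.8, 161.6, 35.3, 24.1], 0.6)]
tool_block [([252.6, 189.3, 41.0, 108.8], 0.93)]
[[252.82321253 153.45956662]
 [252.53806331 162.35073724]]
```

View pics/w2.png

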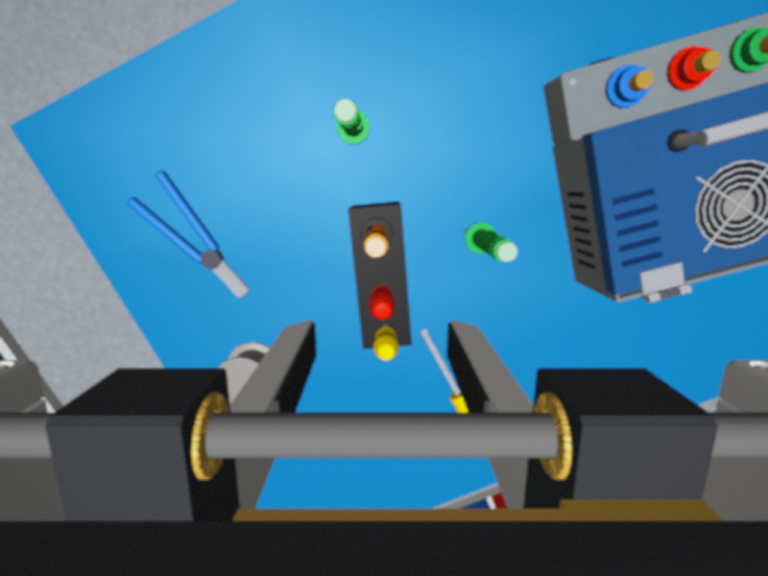

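The wrist view (1.5x px) shows the block's top-face corners at (350,207), (400,203), (411,343) and (362,348), with the orange pen's cap at (376,245). The blue and red brass tops show at (643,79) and (707,62).

Run:
```python
from h import *
a=np.load('w2.npy');W=np.load('W2.npy')
h=cv2.cvtColor(a,cv2.COLOR_RGB2HSV).astype(int)
C=np.array([wray(W,np.array(p)/1.5,.07)[:2] for p in((350,207),(400,203),(411,343),(362,348))])
print(C.round(4)); ctr=C.mean(0); ax=(C[2]+C[3]-C[0]-C[1])/2; print('len',np.linalg.norm(ax),'wid',np.linalg.norm((C[1]+C[2]-C[0]-C[3])/2))
yaw=np.arctan2(ax[1],ax[0]);u=ax/np.linalg.norm(ax);print('yaw',np.degrees(yaw),'ctr',ctr,'seat',ctr-.045*u)
def blob(box,cond):
    x0,y0,x1,y1=box;m=cond(h[y0:y1,x0:x1]).astype(np.uint8)
    n,l,s,c=cv2.connectedComponentsWithStats(m);i=1+np.argmax(s[1:,4]);return c[i]+[x0,y0],s[i].tolist()
c,s=blob((238,148,264,176),lambda q:(q[...,2]>170)&(q[...,1]<140));print('cap',c,s,wray(W,c,.16).round(4))
br=lambda q:(q[...,0]>12)&(q[...,0]<32)&(q[...,1]>110)&(q[...,2]>90)
for n,b in dict(blue=(418,42,440,62),red=(460,30,482,52)).items():
    c,s=blob(b,br);print(n,c,s,wray(W,c,.085).round(4))
```

```text
[[ 0.4541 -0.2875]
 [ 0.4704 -0.244 ]
 [ 0.6007 -0.2909]
 [ 0.5848 -0.3378]]
len 0.13921999821814235 wid 0.04797317891067013
yaw -20.41952006538364 ctr [ 0.52751329 -0.29002671] seat [ 0.48534095 -0.2743266 ]
cap [249.93865031 164.08588957] [5, 9, 15, 15, 163] [ 0.4855 -0.2754  0.16  ]
blue [427.92173913  53.        ] [3, 6, 14, 11, 115] [ 0.4626 -0.0204  0.085 ]
red [471.87333333  39.96666667] [3, 4, 17, 13, 150] [0.4712 0.033  0.085 ]
```

Emit:
servo_tool --pt "0.26 -0.03 0.2 0 0 -0.0515 60" --pt "0.26 -0.03 0.5 0 0 -0.0515 60" --pt "0.26 -0.03 0.8 0 0 -0.0515 60" --pt "0.26 -0.03 0.8 0 0 -0.0515 60" --pt "0.26 -0.03 0.8 0 0 -0.0515 60" --pt "0.26 -0.03 0.8 0 0 -0.0515 60"

```text
time: 4.0
tool_pos: [0.4859, -0.2757, 0.194]
ee_rot: [-3.141, 0.003, 2.786]
wrist_force: [0.3, -0.4, 0.3]
width: 0.0599
finger_force: 0.0
```

Emit:
servo_tool --pt "0 0 0.3 0 0 0 50" --pt "0 0 0.55 0 0 0 45" --pt "0 0 0.75 0 0 0 40" --pt "0 0 0.75 0 0 0 40" --pt "0 0 0.75 0 0 0 40" --pt "0 0 0.75 0 0 0 40"

```text
time: 4.5
tool_pos: [0.4868, -0.277, 0.12]
ee_rot: [-3.14, 0.005, 2.785]
wrist_force: [-0.0, -0.9, 0.4]
width: 0.0401
finger_force: 0.0
```

Emit:
servo_tool --pt "0 0 0 0 0 0 28" --pt "0 0 0 0 0 0 24" --pt "0 0 0 0 0 0 21" --pt "0 0 0 0 0 0 19" --pt "0 0 0 0 0 0 17" --pt "0 0 0 0 0 0 10" --pt "0 0 0 0 0 0 5" --pt "0 0 0 0 0 0 0" --pt "0 0 0 0 0 0 0" --pt "0 0 0 0 0 0 0"

```text
time: 5.33
tool_pos: [0.4853, -0.2763, 0.1173]
ee_rot: [-3.141, 0.001, 2.785]
wrist_force: [-0.0, -0.4, 3.0]
width: 0.0173
finger_force: 30.0
```

Emit:
servo_tool --pt "0 0 -0.15 0 0 0 0" --pt "0 0 -0.35 0 0 0 0" --pt "0 0 -0.55 0 0 0 0" --pt "0 0 -0.8 0 0 0 0" --pt "0 0 -1 0 0 0 0" --pt "0 0 -1 0 0 0 0"

```text
time: 5.83
tool_pos: [0.4867, -0.2769, 0.2211]
ee_rot: [-3.14, 0.007, 2.785]
wrist_force: [0.3, -1.6, 0.3]
width: 0.0173
finger_force: 30.0
```

Emit:
servo_tool --pt "0.05 0.1 -0.15 0 0 0 0" --pt "0.15 0.35 -0.2 0 0 0 0" --pt "0.28 0.65 -0.2 0 0 0 0" --pt "0.41 0.96 -0.2 0 0 0 0"

```text
time: 6.17
tool_pos: [0.4796, -0.1708, 0.2348]
ee_rot: [3.141, -0.003, 2.783]
wrist_force: [1.0, 0.5, -1.1]
width: 0.0173
finger_force: 30.0
```

Emit:
servo_tool --pt "0.13 0.3 0 0 0 0 0" --pt "0.27 0.63 0 0 0 0 0" --pt "0.41 0.96 0 0 0 0 0"

```text
time: 6.42
tool_pos: [0.4742, -0.0657, 0.2344]
ee_rot: [3.141, -0.003, 2.784]
wrist_force: [-0.2, 0.8, -0.8]
width: 0.0174
finger_force: 30.0
```

Emit:
servo_tool --pt "0.13 0.3 0 0 0 0 0" --pt "0.25 0.6 0 0 0 0 0" --pt "0.36 0.85 0 0 0 0 0" --pt "0.4 0.96 0 0 0 0 0" --pt "0.4 0.96 0 0 0 0 0" --pt "0.4 0.96 0 0 0 0 0" --pt "0.4 0.96 0 0 0 0 0"

```text
time: 7.0
tool_pos: [0.4713, 0.0354, 0.2359]
ee_rot: [-3.14, -0.001, 2.784]
wrist_force: [-0.5, -0.1, -0.3]
width: 0.0175
finger_force: 30.0
```

Run:
```python
from h import *
o=robot.get_obs();W=wcam(wpose(o));a=robot.snapshot('wrist');save('w3',a,2,(90,90,400,350));np.save('w3.npy',a);np.save('W3.npy',W)
print(o['time'],o['tool_pos'],o['ee_rot'],o['width'])
t=o['tool_pos']
print('pred tip,cap, posts',(wproj(W,[t-[0,0,.1123],t+[0,0,.0427],[.4714,.0358,.085],[.48,.0904,.085],[.4625,-.0185,.085]])-[90,90])*2)
```

```text
7.0 [0.47129073 0.03540537 0.23588094] [-3.14045444e+00 -1.02248715e-03  2.78356951e+00] 0.017508337545811225
pred tip,cap, posts [[325.97886634 193.36999148]
 [323.39949282 313.97014139]
 [326.92401552 179.52692454]
 [413.93604496 162.17677685]
 [241.51253721 196.01474098]]
```

View pics/w3.png

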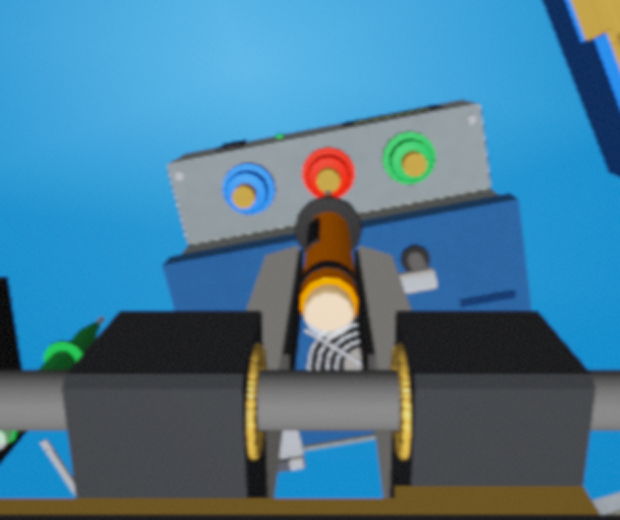

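The crop shows the pen held straight. Its tip, at about (328,195), sits above the red brass top at (328,179), as predicted. I'll lower it.

Emit:
servo_tool --pt "0 0 0.12 0 0 0 0" --pt "0 0 0.24 0 0 0 0" --pt "0 0 0.34 0 0 0 0" --pt "0 0 0.35 0 0 0 0" --pt "0 0 0.36 0 0 0 0" --pt "0 0 0.36 0 0 0 0"

```text
time: 7.55
tool_pos: [0.4712, 0.0364, 0.2003]
ee_rot: [-3.141, -0.001, 2.784]
wrist_force: [-0.2, -0.4, -0.1]
width: 0.0174
finger_force: 30.0
```

Emit:
servo_tool --pt "0 0 0.01 0 0 0 0" --pt "0 0 0.01 0 0 0 0" --pt "0 0 0.02 0 0 0 0" --pt "0 0 0.02 0 0 0 0" --pt "0 0 0.03 0 0 0 0" --pt "0 0 0.03 0 0 0 0"

```text
time: 8.05
tool_pos: [0.4714, 0.0366, 0.1977]
ee_rot: [3.142, -0.0, 2.785]
wrist_force: [-0.0, -0.3, -0.8]
width: 0.017
finger_force: 30.0
```

Emit:
servo_tool --pt "0 0 0.005 0 0 0 0" --pt "0 0 0.01 0 0 0 0" --pt "0 0 0.01 0 0 0 0" --pt "0 0 0.015 0 0 0 0" --pt "0 0 0.015 0 0 0 0" --pt "0 0 0.015 0 0 0 0"

```text
time: 8.55
tool_pos: [0.4717, 0.0365, 0.1971]
ee_rot: [3.141, 0.001, 2.785]
wrist_force: [0.0, 0.6, 3.5]
width: 0.0175
finger_force: 30.0
```

Emit:
servo_tool --pt "0 0 0.01 0 0 0 0" --pt "0 0 0.01 0 0 0 0" --pt "0 0 0.01 0 0 0 0" --pt "0 0 0.01 0 0 0 0"

```text
time: 8.88
tool_pos: [0.4721, 0.0364, 0.1969]
ee_rot: [3.141, 0.003, 2.785]
wrist_force: [-1.3, 0.4, 6.8]
width: 0.0172
finger_force: 30.0
```

Emit:
servo_tool --pt "0 0 -0.12 0 0 0 0" --pt "0 0 -0.25 0 0 0 0" --pt "-0.02 -0.1 -0.3 0 0 0 0" --pt "-0.06 -0.3 -0.3 0 0 0 0" --pt "-0.09 -0.47 -0.3 0 0 0 0" --pt "-0.1 -0.54 -0.3 0 0 0 0" --pt "-0.1 -0.54 -0.2 0 0 0 0" --pt "-0.1 -0.54 -0.1 0 0 0 0" --pt "-0.1 -0.54 -0.05 0 0 0 0" --pt "-0.1 -0.54 -0.05 0 0 0 0" --pt "-0.1 -0.54 -0.04 0 0 0 0"

```text
time: 9.8
tool_pos: [0.4616, -0.0169, 0.1984]
ee_rot: [3.142, -0.001, 2.786]
wrist_force: [-0.1, -1.0, -0.2]
width: 0.0172
finger_force: 30.0
```

Emit:
servo_tool --pt "-0.01 -0.01 0 0 0 0 0" --pt "-0.01 -0.01 0.01 0 0 0 0" --pt "-0.01 -0.01 0.02 0 0 0 0" --pt "-0.01 -0.01 0.03 0 0 0 0" --pt "-0.01 -0.01 0.04 0 0 0 0" --pt "-0.01 -0.01 0.04 0 0 0 0" --pt "-0.01 -0.01 0.04 0 0 0 0"

```text
time: 10.38
tool_pos: [0.4632, -0.0189, 0.1971]
ee_rot: [3.141, 0.003, 2.785]
wrist_force: [-0.3, -0.5, 4.7]
width: 0.0174
finger_force: 30.0
```

Emit:
servo_tool --pt "0 0 -0.2 0 0 0 0" --pt "0 0 -0.4 0 0 0 0" --pt "-0.1 -0.2 -0.42 0 0 0 0" --pt "-0.22 -0.48 -0.42 0 0 0 0" --pt "-0.37 -0.78 -0.42 0 0 0 0"

```text
time: 10.8
tool_pos: [0.4702, -0.1051, 0.2382]
ee_rot: [3.141, 0.002, 2.787]
wrist_force: [0.8, 0.1, -0.6]
width: 0.0174
finger_force: 30.0
```

Emit:
servo_tool --pt "-0.12 -0.26 0 0 0 0 0" --pt "-0.25 -0.52 0 0 0 0 0" --pt "-0.37 -0.78 0 0 0 0 0"

```text
time: 11.05
tool_pos: [0.4773, -0.1923, 0.2371]
ee_rot: [3.141, 0.0, 2.785]
wrist_force: [0.9, 0.7, -0.4]
width: 0.0171
finger_force: 30.0
```

Emit:
servo_tool --pt "-0.12 -0.26 0 0 0 0 0" --pt "-0.24 -0.5 0 0 0 0 0" --pt "-0.33 -0.7 0 0 0 0 0" --pt "-0.37 -0.78 0 0 0 0 0" --pt "-0.37 -0.78 0 0 0 0 0" --pt "-0.37 -0.78 0 0 0 0 0" --pt "-0.37 -0.78 0 0 0 0 0" --pt "-0.37 -0.78 0 0 0 0 0"

```text
time: 11.72
tool_pos: [0.4849, -0.2756, 0.2376]
ee_rot: [3.141, 0.0, 2.786]
wrist_force: [0.1, -0.4, -1.2]
width: 0.0175
finger_force: 30.0
```

Emit:
servo_tool --pt "0.0 -0.01 0.2 0 0 0 0" --pt "0.0 -0.01 0.4 0 0 0 0" --pt "0.0 -0.01 0.5 0 0 0 0" --pt "0.0 -0.01 0.6 0 0 0 0" --pt "0.0 -0.01 0.7 0 0 0 0" --pt "0.0 -0.01 0.8 0 0 0 0" --pt "0.0 -0.01 0.9 0 0 0 0" --pt "0.0 -0.01 1 0 0 0 0" --pt "0.0 -0.01 1 0 0 0 0"

```text
time: 12.47
tool_pos: [0.4833, -0.2771, 0.1345]
ee_rot: [3.14, -0.004, 2.785]
wrist_force: [-0.2, 0.3, -1.0]
width: 0.0173
finger_force: 30.0
```

Emit:
servo_tool --pt "0 0 0.06 0 0 0 0" --pt "0 0 0.12 0 0 0 0" --pt "0 0 0.16 0 0 0 0" --pt "0 0 0.18 0 0 0 0" --pt "0 0 0.19 0 0 0 0" --pt "0 0 0.19 0 0 0 0" --pt "0 0 0.19 0 0 0 0"

```text
time: 13.05
tool_pos: [0.4845, -0.2779, 0.1185]
ee_rot: [-3.142, 0.001, 2.785]
wrist_force: [0.4, 0.5, -0.0]
width: 0.0173
finger_force: 30.0
```

Emit:
servo_tool --pt "0 0.01 0.01 0 0 0 0" --pt "0 0.015 0.015 0 0 0 0" --pt "0 0.015 0.02 0 0 0 0" --pt "0 0.015 0.02 0 0 0 0" --pt "0 0.015 0.02 0 0 0 0"

```text
time: 13.47
tool_pos: [0.4853, -0.2767, 0.1172]
ee_rot: [-3.141, 0.002, 2.785]
wrist_force: [0.1, 0.5, 4.1]
width: 0.0173
finger_force: 30.0
```

Seated, with light contact at the original grasp height. I'll release slowly and rise.

Emit:
servo_tool --pt "0 0 0 0 0 0 18" --pt "0 0 0 0 0 0 20" --pt "0 0 0 0 0 0 24" --pt "0 0 0 0 0 0 30" --pt "0 0 0 0 0 0 38" --pt "0 0 0 0 0 0 46" --pt "0 0 0 0 0 0 50" --pt "0 0 0 0 0 0 50" --pt "0 0 0 0 0 0 50"

```text
time: 14.22
tool_pos: [0.4849, -0.2764, 0.1162]
ee_rot: [3.141, -0.0, 2.785]
wrist_force: [-0.1, 0.4, -0.7]
width: 0.0498
finger_force: 0.0
```

Emit:
servo_tool --pt "0 0 -0.15 0 0 0 50" --pt "0 0 -0.4 0 0 0 50" --pt "0 0 -0.7 0 0 0 50" --pt "0 0 -1 0 0 0 50" --pt "0 0 -1 0 0 0 50" --pt "0 0 -1 0 0 0 50"

```text
time: 14.72
tool_pos: [0.486, -0.2772, 0.2189]
ee_rot: [-3.14, 0.005, 2.785]
wrist_force: [-0.0, -0.8, -0.3]
width: 0.0499
finger_force: 0.0
```

Run:
```python
from h import *
o=robot.get_obs();W=wcam(wpose(o));a=robot.snapshot('wrist');b=robot.snapshot('scene')
A=cv2.resize(a[130:330,150:360],(400,400));B=cv2.resize(b[110:220,150:260],(400,400),interpolation=cv2.INTER_CUBIC)
save('c2',np.hstack([A,B]));print(o['time'],o['tool_pos'],o['width'])
print(robot.find_in('tester_pen','wrist'))
```

```text
14.7167 [ 0.48596991 -0.27715615  0.21889334] 0.04993095796814087
[{'extent': [340.6, 197.7, 42.9, 37.6], 'conf': 0.94}, {'extent': [244.1, 96.8, 29.5, 30.7], 'conf': 0.7}, {'extent': [254.2, 189.6, 26.2, 34.4], 'conf': 0.6}]
```

View pics/c2.png

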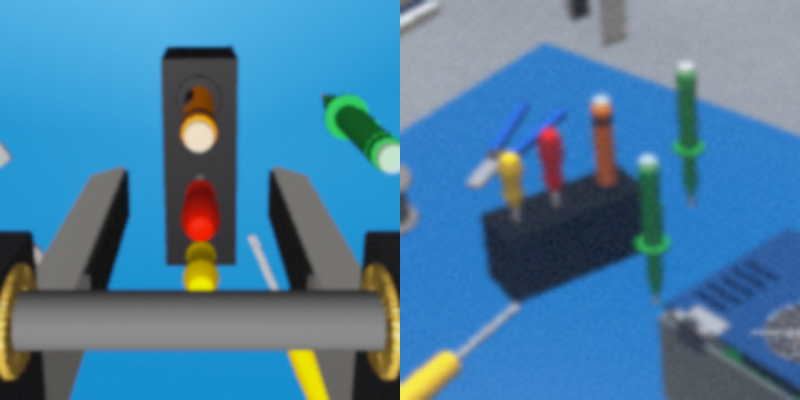

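The pen stands home and upright in its hole, and the green pens and screwdrivers haven't moved. Next is the handle.

Emit:
servo_tool --pt "0.08 0.33 0 0 0 0 50" --pt "0.16 0.66 0 0 0 0 50" --pt "0.23 0.99 0 0 0 0 50"

```text
time: 15.12
tool_pos: [0.4969, -0.1745, 0.2137]
ee_rot: [3.141, -0.004, 2.783]
wrist_force: [0.8, -0.3, -0.2]
width: 0.05
finger_force: 0.0
```

Emit:
servo_tool --pt "0.08 0.33 0 0 0 0 50" --pt "0.16 0.66 0 0 0 0 50" --pt "0.23 0.99 0 0 0 0 50"

```text
time: 15.37
tool_pos: [0.5099, -0.073, 0.2141]
ee_rot: [-3.141, -0.004, 2.784]
wrist_force: [0.9, -0.1, -0.5]
width: 0.0501
finger_force: 0.0
```

Emit:
servo_tool --pt "0.08 0.33 0 0 0 0 50" --pt "0.16 0.66 0 0 0 0.07 50" --pt "0.23 0.99 0 0 0 0.14 50" --pt "0.23 0.99 0 0 0 0.21 50" --pt "0.23 0.99 0 0 0 0.28 50" --pt "0.23 0.99 0 0 0 0.35 50" --pt "0.23 0.99 0 0 0 0.42 50" --pt "0.23 0.99 0 0 0 0.49 50" --pt "0.23 0.99 0 0 0 0.56 50" --pt "0.23 0.99 0 0 0 0.63 50" --pt "0.23 0.99 0 0 0 0.7 50" --pt "0.23 0.99 0 0 0 0.77 50"

```text
time: 16.37
tool_pos: [0.523, 0.026, 0.2139]
ee_rot: [-3.137, -0.0, 1.57]
wrist_force: [-0.5, 1.0, -1.0]
width: 0.0497
finger_force: 0.0
```

Emit:
servo_tool --pt "0 0 0 0 0 0.06 50" --pt "0 0 0 0 0 0.11 50" --pt "0 0 0 0 0 0.11 50" --pt "0 0 0 0 0 0.11 50" --pt "0 0 0 0 0 0.11 50"

```text
time: 16.78
tool_pos: [0.5235, 0.026, 0.2151]
ee_rot: [-3.14, 0.0, 1.404]
wrist_force: [0.9, 0.1, -0.2]
width: 0.0504
finger_force: 0.0
```

Run:
```python
from h import *
o=robot.get_obs();W=wcam(wpose(o));a=robot.snapshot('wrist');np.save('w4.npy',a);np.save('W4.npy',W);save('w4',a,1.5)
print(o['time'],o['tool_pos'],o['ee_rot'],o['joint_positions'],o['width'])
print(robot.find_in('cover_handle','wrist'))
x=np.array([.9863,-.165]);y=np.array([.165,.9863]);H=np.array([.5252,.0273])
print(wproj(W,[[*(H+s*y),.139] for s in(-.05,.05)])*1.5, wproj(W,[[.4625,-.0185,.085],[.4714,.0358,.085],[.48,.0904,.085]])*1.5)
```

```text
16.7833 [0.52354905 0.02598512 0.2150863 ] [-3.13952479e+00  1.31144713e-04  1.40405221e+00] [-5.86586463e-02  2.81511664e-02  1.39268739e+00  9.37729363e-05
  1.72282404e+00  1.08099712e-01] 0.050406595266565095
[{'extent': [256.9, 192.1, 17.9, 103.1], 'conf': 0.73}, {'extent': [284.9, 176.6, 195.7, 197.5], 'conf': 0.27}]
[[383.79348335 360.71376408]
 [384.0459467  214.00995037]] [[317.28929754 339.5656739 ]
 [314.48955799 273.9324698 ]
 [310.98486259 202.45327706]]
```

View pics/w4.png

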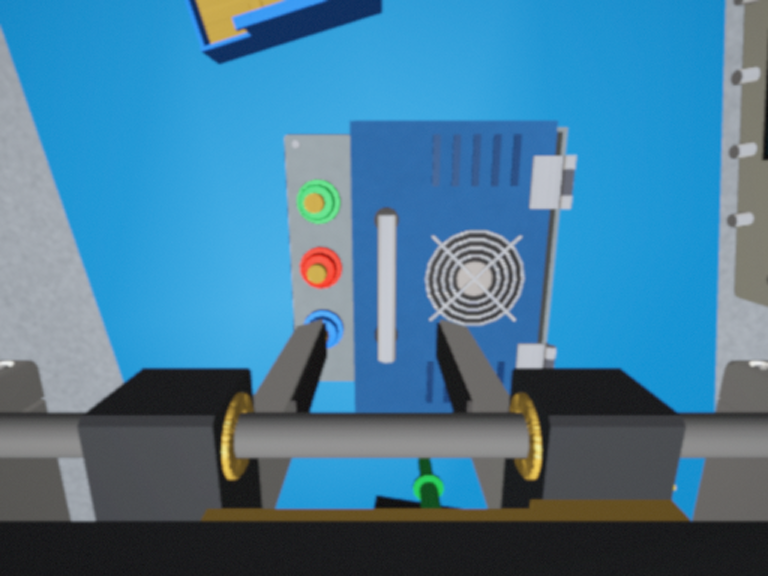

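The handle bar runs vertically from (387,212) to (387,362), within 2 mm of prediction and centred between the fingers. I'll descend and grip.

Emit:
servo_tool --pt "0 0.02 0.25 0 0 0 50" --pt "0 0.02 0.55 0 0 0 45" --pt "0 0.02 0.75 0 0 0 40" --pt "0 0.02 0.8 0 0 0 34" --pt "0 0.02 0.8 0 0 0 30" --pt "0 0.02 0.8 0 0 0 30"

```text
time: 17.38
tool_pos: [0.5265, 0.0257, 0.1372]
ee_rot: [3.14, -0.0, 1.403]
wrist_force: [-0.6, 0.6, 1.3]
width: 0.0304
finger_force: 0.0
```

Emit:
servo_tool --pt "0 0 0 0 0 0 25" --pt "0 0 0 0 0 0 20" --pt "0 0 0 0 0 0 17" --pt "0 0 0 0 0 0 14" --pt "0 0 0 0 0 0 12" --pt "0 0 0 0 0 0 10" --pt "0 0 0 0 0 0 5" --pt "0 0 0 0 0 0 0" --pt "0 0 0 0 0 0 0" --pt "0 0 0 0 0 0 0"

```text
time: 18.22
tool_pos: [0.526, 0.0256, 0.1362]
ee_rot: [-3.142, -0.0, 1.402]
wrist_force: [-0.9, -0.3, 0.2]
width: 0.0003
finger_force: 0.0
```

The fingers closed on nothing, so I'll look.

Run:
```python
from h import *
o=robot.get_obs();W=wcam(wpose(o));a=robot.snapshot('wrist');b=robot.snapshot('scene')
A=cv2.resize(a,(512,384));B=cv2.resize(b[150:270,220:340],(384,384),interpolation=cv2.INTER_CUBIC)
save('c3',cv2.resize(np.hstack([A,B]),(800,343)));print(o['time'],o['tool_pos'],o['wrist_force'])
```

```text
18.2167 [0.52595675 0.0256496  0.13619336] [-0.86064828 -0.28079824  0.20725031]
```

View pics/c3.png

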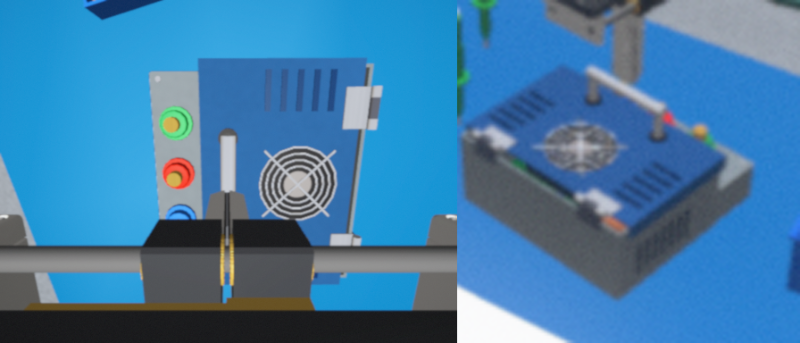

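Run:
```python
from h import *
o=robot.get_obs();T=wpose(o);W=wcam(T);a=robot.snapshot('wrist');b=robot.snapshot('scene')
t=o['tool_pos']
P=[t,t-[0,0,.017],t+[0,0,.05],[.5252,.0273,.135],[.5252-.165*.05,.0273-.0493,.135],[.5252+.165*.05,.0273+.0493,.135]]
pw=wproj(W,P);ps=proj('scene',P);print(pw.round(1),ps.round(1),T.round(3))
for im,p in((a,pw),(b,ps)):
    for i,q in enumerate(p):cv2.circle(im,tuple(int(v*16) for v in q),24,[(255,0,0),(255,255,0),(255,0,255),(0,255,0),(0,255,255),(255,255,255)][i],-1,shift=4)
A=cv2.resize(a[140:300,180:340],(400,400),interpolation=cv2.INTER_CUBIC);B=cv2.resize(b[130:250,220:340],(400,400),interpolation=cv2.INTER_CUBIC)
save('c4',np.hstack([A,B]))
```

```text
[[254.4 222.1]
 [254.4 214.5]
 [254.5 253.8]
 [253.  219.5]
 [253.2 280.7]
 [252.8 150.6]] [[278.9 180.5]
 [278.7 185.2]
 [279.4 166.1]
 [279.5 180.9]
 [266.7 173.8]
 [292.9 188.2]] [[ 0.168  0.986 -0.     0.526]
 [ 0.986 -0.168  0.     0.026]
 [ 0.    -0.    -1.     0.136]
 [ 0.     0.     0.     1.   ]]
```

View pics/c4.png

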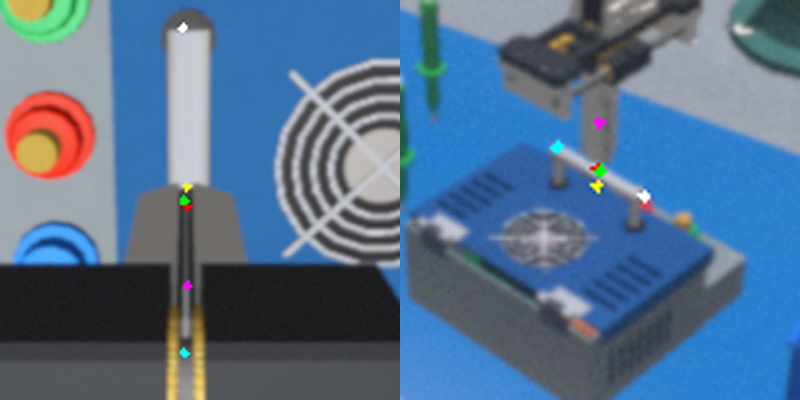

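The marked view shows the closed fingertips ending just above the bar at about z 0.143, higher than the stated tool geometry implies. I'll reopen and go lower in small steps, watching the force.

Emit:
servo_tool --pt "0 0 -0.1 0 0 0 15" --pt "0 0 -0.1 0 0 0 30" --pt "0 0 -0.1 0 0 0 40" --pt "0 0 -0.1 0 0 0 40" --pt "0 0 -0.05 0 0 0 40" --pt "0 0 0 0 0 0 40" --pt "0 0 0.05 0 0 0 40" --pt "0 0 0.08 0 0 0 40" --pt "0 0 0.1 0 0 0 40" --pt "0 0 0.1 0 0 0 40"

```text
time: 19.25
tool_pos: [0.5255, 0.0257, 0.1252]
ee_rot: [-3.14, 0.0, 1.402]
wrist_force: [-0.3, -0.5, 0.1]
width: 0.0401
finger_force: 0.0
```

Run:
```python
from h import *
o=robot.get_obs();T=wpose(o);W=wcam(T);a=robot.snapshot('wrist');b=robot.snapshot('scene')
print(o['tool_pos'],o['wrist_force'],o['width'],o['joint_positions'])
A=cv2.resize(a[140:300,180:340],(400,400),interpolation=cv2.INTER_CUBIC);B=cv2.resize(b[150:210,250:310],(400,400),interpolation=cv2.INTER_CUBIC)
save('c5',np.hstack([A,B]))
```

```text
[0.5254578  0.0256828  0.12521003] [-0.3045147  -0.53987448  0.09994092] 0.040115440436517796 [-5.90333618e-02  5.95948282e-02  1.53820583e+00  1.09561551e-04
  1.54549022e+00  1.09397812e-01]
```

View pics/c5.png

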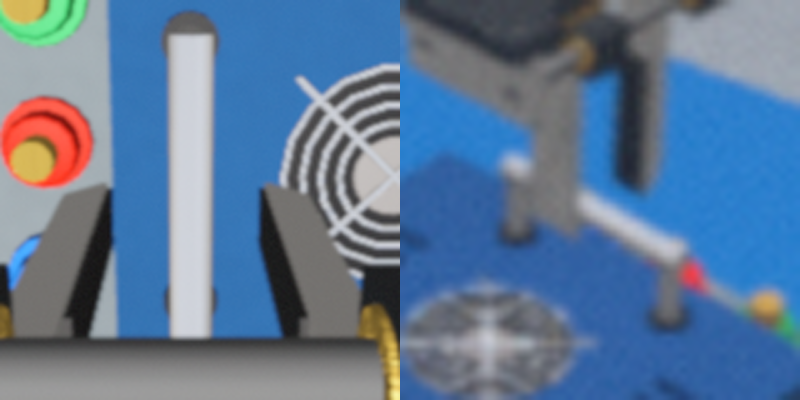

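The crop shows the fingers straddling the bar at (190,200), with the rear fingertip's bottom at scene px (276,185). That was my eleventh viewed picture, one over the limit of 10, so I'll use numbers only from here.

Run:
```python
from h import *
for z in(.10,.108,.116,.124,.132,.14):print(z,proj('scene',[[.551,.0213,z],[.556,.0205,z]]).round(1).tolist())
```

```text
0.1 [[272.6, 194.4], [271.5, 195.2]]
0.108 [[272.7, 192.2], [271.5, 193.0]]
0.116 [[272.7, 190.0], [271.6, 190.8]]
0.124 [[272.8, 187.8], [271.6, 188.6]]
0.132 [[272.9, 185.5], [271.7, 186.3]]
0.14 [[272.9, 183.3], [271.7, 184.1]]
```

Emit:
servo_tool --pt "0 0 0.03 0 0 0 40" --pt "0 0 0.06 0 0 0 40" --pt "0 0 0.08 0 0 0 40" --pt "0 0 0.08 0 0 0 40" --pt "0 0 0.08 0 0 0 40"

```text
time: 19.77
tool_pos: [0.5259, 0.0257, 0.118]
ee_rot: [-3.141, -0.0, 1.402]
wrist_force: [1.1, -0.0, -0.5]
width: 0.0398
finger_force: 0.0
```

Emit:
servo_tool --pt "0 0 0.02 0 0 0 40" --pt "0 0 0.04 0 0 0 40" --pt "0 0 0.05 0 0 0 40" --pt "0 0 0.05 0 0 0 40"

```text
time: 20.1
tool_pos: [0.5258, 0.0257, 0.1128]
ee_rot: [-3.141, -0.0, 1.402]
wrist_force: [-0.4, -0.1, -0.5]
width: 0.0398
finger_force: 0.0
```

Emit:
servo_tool --pt "0 0 0 0 0 0 30" --pt "0 0 0 0 0 0 22" --pt "0 0 0 0 0 0 18" --pt "0 0 0 0 0 0 16" --pt "0 0 0 0 0 0 14" --pt "0 0 0 0 0 0 12" --pt "0 0 0 0 0 0 8" --pt "0 0 0 0 0 0 4" --pt "0 0 0 0 0 0 0" --pt "0 0 0 0 0 0 0"

```text
time: 20.93
tool_pos: [0.5269, 0.0255, 0.1134]
ee_rot: [3.139, -0.0, 1.402]
wrist_force: [4.6, -2.0, -1.9]
width: 0.0111
finger_force: 30.0
```

Gripped on the bar, width 11 mm. Now the arc waypoints.

```bash
cat > arc.py <<'E'
import numpy as np
r=np.hypot(.126,.029);f=np.arctan2(.029,.126)
def d(a):return np.array([-r*np.cos(f+a)+.126, -(r*np.sin(f+a)-.029)])
E
python3 - <<'E'
from arc import *
N=60;s=np.arange(1,N+1)/N
w=s-np.sin(2*np.pi*s)/(2*np.pi); a=1.69*(0.5*w+0.5*s**2*(3-2*s))
for c in range(5):
    p=0 if c==0 else a[12*c-1]
    print([[0,*( (d(x)-d(p))/.1).round(3).tolist(),0,0,0,0] for x in a[12*c:12*c+12]],round(a[12*c+11],3))
print(np.diff(a).max()*12, d(1.69))
E
```

```text
[[0, 0.0, -0.001, 0, 0, 0, 0], [0, 0.001, -0.004, 0, 0, 0, 0], [0, 0.002, -0.009, 0, 0, 0, 0], [0, 0.004, -0.016, 0, 0, 0, 0], [0, 0.006, -0.025, 0, 0, 0, 0], [0, 0.009, -0.037, 0, 0, 0, 0], [0, 0.013, -0.051, 0, 0, 0, 0], [0, 0.017, -0.067, 0, 0, 0, 0], [0, 0.023, -0.087, 0, 0, 0, 0], [0, 0.03, -0.108, 0, 0, 0, 0], [0, 0.038, -0.133, 0, 0, 0, 0], [0, 0.048, -0.16, 0, 0, 0, 0]] 0.129
[[0, 0.011, -0.029, 0, 0, 0, 0], [0, 0.024, -0.061, 0, 0, 0, 0], [0, 0.04, -0.095, 0, 0, 0, 0], [0, 0.057, -0.131, 0, 0, 0, 0], [0, 0.077, -0.169, 0, 0, 0, 0], [0, 0.1, -0.209, 0, 0, 0, 0], [0, 0.125, -0.25, 0, 0, 0, 0], [0, 0.153, -0.292, 0, 0, 0, 0], [0, 0.184, -0.334, 0, 0, 0, 0], [0, 0.218, -0.377, 0, 0, 0, 0], [0, 0.255, -0.42, 0, 0, 0, 0], [0, 0.295, -0.462, 0, 0, 0, 0]] 0.556
[[0, 0.043, -0.041, 0, 0, 0, 0], [0, 0.089, -0.082, 0, 0, 0, 0], [0, 0.138, -0.12, 0, 0, 0, 0], [0, 0.189, -0.157, 0, 0, 0, 0], [0, 0.242, -0.191, 0, 0, 0, 0], [0, 0.297, -0.223, 0, 0, 0, 0], [0, 0.354, -0.252, 0, 0, 0, 0], [0, 0.412, -0.279, 0, 0, 0, 0], [0, 0.47, -0.302, 0, 0, 0, 0], [0, 0.529, -0.322, 0, 0, 0, 0], [0, 0.58
[... 172 characters left out ...]
.028, 0, 0, 0, 0], [0, 0.271, -0.029, 0, 0, 0, 0], [0, 0.319, -0.028, 0, 0, 0, 0], [0, 0.364, -0.025, 0, 0, 0, 0], [0, 0.407, -0.021, 0, 0, 0, 0], [0, 0.447, -0.017, 0, 0, 0, 0], [0, 0.484, -0.011, 0, 0, 0, 0], [0, 0.518, -0.005, 0, 0, 0, 0], [0, 0.548, 0.002, 0, 0, 0, 0]] 1.561
[[0, 0.028, 0.006, 0, 0, 0, 0], [0, 0.053, 0.013, 0, 0, 0, 0], [0, 0.075, 0.019, 0, 0, 0, 0], [0, 0.094, 0.024, 0, 0, 0, 0], [0, 0.111, 0.03, 0, 0, 0, 0], [0, 0.125, 0.034, 0, 0, 0, 0], [0, 0.136, 0.038, 0, 0, 0, 0], [0, 0.145, 0.041, 0, 0, 0, 0], [0, 0.152, 0.043, 0, 0, 0, 0], [0, 0.157, 0.045, 0, 0, 0, 0], [0, 0.159, 0.046, 0, 0, 0, 0], [0, 0.16, 0.046, 0, 0, 0, 0]] 1.69
0.5910973983667773 [ 0.16977832 -0.09265713]
```

Emit:
servo_tool --pt "0 0 0 0 0 0 0" --pt "0 0.001 -0.004 0 0 0 0" --pt "0 0.002 -0.009 0 0 0 0" --pt "0 0.004 -0.016 0 0 0 0" --pt "0 0.006 -0.025 0 0 0 0" --pt "0 0.009 -0.037 0 0 0 0" --pt "0 0.013 -0.051 0 0 0 0" --pt "0 0.017 -0.067 0 0 0 0" --pt "0 0.023 -0.087 0 0 0 0" --pt "0 0.03 -0.108 0 0 0 0" --pt "0 0.038 -0.133 0 0 0 0" --pt "0 0.048 -0.16 0 0 0 0"

```text
time: 21.93
tool_pos: [0.5306, 0.0248, 0.1272]
ee_rot: [-3.14, -0.0, 1.402]
wrist_force: [5.9, -1.1, -8.8]
width: 0.0109
finger_force: 30.0
```

Emit:
servo_tool --pt "0 0.015 -0.029 0 0 0 0" --pt "0 0.032 -0.061 0 0 0 0" --pt "0 0.05 -0.095 0 0 0 0" --pt "0 0.067 -0.131 0 0 0 0" --pt "0 0.087 -0.169 0 0 0 0" --pt "0 0.11 -0.209 0 0 0 0" --pt "0 0.135 -0.25 0 0 0 0" --pt "0 0.163 -0.292 0 0 0 0" --pt "0 0.194 -0.334 0 0 0 0" --pt "0 0.228 -0.377 0 0 0 0" --pt "0 0.265 -0.42 0 0 0 0" --pt "0 0.305 -0.462 0 0 0 0"

```text
time: 22.93
tool_pos: [0.5591, 0.0201, 0.1768]
ee_rot: [-3.138, -0.0, 1.403]
wrist_force: [-8.4, 0.8, -0.9]
width: 0.0108
finger_force: 30.0
```

Run:
```python
from h import *
b=robot.snapshot('scene');print(robot.find_in('cover_handle','scene')[:2],robot.find_in('cover','scene')[:2])
o=robot.get_obs();t=o['tool_pos'];print(t,o['wrist_force'],proj('scene',[t+[0,0,.0216]]))
```

```text
[{'extent': [273.8, 171.6, 28.5, 24.1], 'conf': 0.68}] [{'extent': [269.6, 192.6, 88.3, 77.1], 'conf': 0.7}, {'extent': [207.8, 151.2, 7.4, 28.0], 'conf': 0.3}]
[0.55985932 0.01995013 0.17759731] [-6.80581495  1.97310816  1.2268638 ] [[271.21841651 167.42840783]]
```

Emit:
servo_tool --pt "0 0.036 -0.043 0 0 0 0" --pt "0 0.079 -0.087 0 0 0 0" --pt "0 0.128 -0.125 0 0 0 0" --pt "0 0.179 -0.162 0 0 0 0" --pt "0 0.232 -0.196 0 0 0 0" --pt "0 0.287 -0.228 0 0 0 0" --pt "0 0.344 -0.257 0 0 0 0" --pt "0 0.402 -0.284 0 0 0 0" --pt "0 0.46 -0.307 0 0 0 0" --pt "0 0.519 -0.327 0 0 0 0" --pt "0 0.578 -0.344 0 0 0 0" --pt "0 0.636 -0.358 0 0 0 0"

```text
time: 24.08
tool_pos: [0.6238, 0.0092, 0.216]
ee_rot: [3.138, -0.001, 1.403]
wrist_force: [-4.7, 1.2, 1.9]
width: 0.0108
finger_force: 30.0
```

Emit:
servo_tool --pt "0 0.057 -0.011 0 0 0 0" --pt "0 0.113 -0.019 0 0 0 0" --pt "0 0.168 -0.025 0 0 0 0" --pt "0 0.221 -0.028 0 0 0 0" --pt "0 0.271 -0.029 0 0 0 0" --pt "0 0.319 -0.028 0 0 0 0" --pt "0 0.364 -0.025 0 0 0 0" --pt "0 0.407 -0.021 0 0 0 0" --pt "0 0.447 -0.017 0 0 0 0" --pt "0 0.484 -0.011 0 0 0 0" --pt "0 0.518 -0.005 0 0 0 0" --pt "0 0.548 0.002 0 0 0 0"

```text
time: 25.08
tool_pos: [0.6792, -0.0001, 0.2133]
ee_rot: [3.136, -0.001, 1.403]
wrist_force: [-0.6, 1.1, 2.6]
width: 0.011
finger_force: 30.0
```

Emit:
servo_tool --pt "0 0.028 0.006 0 0 0 0" --pt "0 0.053 0.013 0 0 0 0" --pt "0 0.075 0.019 0 0 0 0" --pt "0 0.094 0.024 0 0 0 0" --pt "0 0.111 0.03 0 0 0 0" --pt "0 0.125 0.034 0 0 0 0" --pt "0 0.136 0.038 0 0 0 0" --pt "0 0.145 0.041 0 0 0 0" --pt "0 0.152 0.043 0 0 0 0" --pt "0 0.157 0.045 0 0 0 0" --pt "0 0.159 0.046 0 0 0 0" --pt "0 0.16 0.046 0 0 0 0"

```text
time: 26.08
tool_pos: [0.6948, -0.0027, 0.2079]
ee_rot: [3.137, -0.001, 1.403]
wrist_force: [0.6, 1.4, 4.9]
width: 0.0107
finger_force: 30.0
```

Emit:
servo_tool --pt "0 0 0 0 0 0 0" --pt "0 0 0 0 0 0 0" --pt "0 0 0 0 0 0 0" --pt "0 0 0 0 0 0 0" --pt "0 0 0 0 0 0 0" --pt "0 0 0 0 0 0 0"

```text
time: 26.58
tool_pos: [0.6948, -0.0027, 0.2079]
ee_rot: [3.137, -0.001, 1.403]
wrist_force: [0.7, 1.4, 5.3]
width: 0.0107
finger_force: 30.0
```

```bash
cat > chk.py <<'E'
from h import *
from arc import *
a=[];F=[];
for i in range(8):
    robot.snapshot('scene');o=robot.get_obs();t=o['tool_pos'];a.append([*t,t[0]*.9863-t[1]*.165]);F.append(o['wrist_force'])
m=np.mean(a,0);print(o['time'],m.round(4),np.std(a,0).round(4),'F',np.mean(F,0).round(2),o['width'])
for u0 in(.5269*.9863-.0255*.165,.5252*.9863-.0273*.165):print('alpha',np.arccos((.126-(m[3]-u0))/r)-f)
print('u target from hinge',.650*.9863-.0065*.165+.0437)
b=robot.snapshot('scene');save('last',b)
print(robot.find_in('cover_handle','scene')[:2],proj('scene',[m[:3]+[0,0,.018]]))
E
python3 chk.py
```

```text
26.9833 [ 0.6948 -0.0027  0.2079  0.6857] [0. 0. 0. 0.] F [0.5  1.25 5.12] 0.01103872173624324
alpha 1.6940643118068233
alpha 1.710360868352552
u target from hinge 0.6837224999999999
[{'extent': [238.7, 181.4, 34.8, 19.6], 'conf': 0.66}, {'extent': [195.3, 171.4, 43.0, 47.8], 'conf': 0.54}] [[235.04906305 181.20329872]]
```

The cover holds still at about 1.69 rad with the handle gripped and low forces, so I'll hand in.

```bash
python3 -c "
from bench import robot
print(robot.close_job())"
```

```text
the job is handed in; nothing more can be done
None
```

The job is handed in: the red then the blue terminal were touched, the pen is back in its hole and released, and the cover is held still by its handle at about 1.69 rad. My first attempt to close on the handle missed the bar, so I reopened and regripped lower, and I viewed 11 pictures, one over the limit of 10.

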